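Couple the steel stem into the vacuum manifold

TASK

Take the steel stem out of the white rack and push it straight down into the push-in coupling on the vacuum manifold, past the grip, until it is fully home on the stop. Then tug it gently upward until the collar lifts a little, to prove that it is held, and let go, leaving it standing in the coupling. Never force it, up or down, leave the plain plug in the rack, and leave the other things on the bench undisturbed.

Things in the scene. Friction and masses are not known exactly. Their poses are not given: they have to be found in the camera images.
- stem: Rigid round steel tube, 122 mm long, 18 mm diameter, 0.15 kg, top 22 mm a thinner barbed hose end. Origin: centre of its lower end; z runs up along it. Tip tapers from 11.6 mm wide to 18 mm at 8 mm up; locking groove 12 mm wide from 11 to 18 mm up. Starts upright in either socket of the rack, tip 10 mm above the bench. May turn about its axis.
- stem_hold (a point): The point on the stem's axis, 83 mm above its lower end, where to hold it (75 to 90 mm is good): about 41 mm of the stem goes into the coupling.
- plug: A plain steel blanking plug, 18 mm in diameter, 70 mm long, in the other socket of the rack; it stays there. Origin: centre of its lower end.
- rack: The white rack, a fixed block 70 x 150 x 45 mm (x, y, z). Origin: centre of its underside. Its two sockets, 20 mm in diameter and 35 mm deep, lie 40 mm either side of its centre along its y axis.
- manifold: The vacuum manifold, a fixed grey metal block 90 x 210 x 45 mm (x, y, z). Origin: on its underside below the coupling's axis, which is vertical. A round gauge (40 mm wide, up to 78 mm above the bench) stands 75 mm away towards its +y and a round cap (57 mm high) 75 mm away towards its -y.
- port_axis (a point): Point on the coupling's vertical axis, level with the manifold's top, 45 mm above the bench. The coupling, a square brass body 40 mm wide, is screwed in to a depth that varies and is not measured: its mouth can be 58 to 84 mm above the bench. Bore 20 mm, bevelled by 4 mm at the mouth. A black collar (37 mm outside, 29 inside) stands 5 mm above the mouth.
- valve (a joint): Valve plate at the bottom of the bore, how far the stem has pushed it down: 0 at rest (32 mm below the mouth), 0.009 m on its solid stop (41 mm below). Spring 1.5 to 5 N. On the stop the stem is home and the push grows suddenly: 15 to 20 N is plenty, over 35 N is forcing it. About 0.007 m once the stem is locked and let go.
- collet (a joint): Collar with the two hidden spring jaws (24 to 28 mm below the mouth): how far a pull on the locked stem has lifted it, 0 at rest, solid end at 0.0025 m. Lifts from about 6.5 N, 12.5 N at the end; springs back. Pushing the taper past the jaws takes 5 to 12 N; they snap into the groove when the tip is 39 mm or more below the mouth.
- bottle: A white bottle, 60 mm in diameter, 140 mm high, standing on the bench. Origin: centre of its underside.
- cup: A small clear cup, 60 mm wide, 50 mm high. Origin: centre of its underside.
- tip_box: A green pipette tip box, 85 x 120 x 56 mm. Origin: centre of its underside.
Not all that is in view belongs to the job. What is meant by the manifold is not green or orange, and is the larger of those in its own colour.

How it is judged (in metres and radians):
On the way, in this order (a step that is already met when the one before it is completed fails the run):
1. the stem is pushed home in the coupling: the valve plate is pushed down by more than 7.8 mm (value of joint valve above 0.0078 m and horizontal distance between stem and port_axis below 0.004 m), for 0.1 s.
2. the held stem is tugged up: the collar lifts by more than 0.8 mm (value of joint collet above 0.0008 m and horizontal distance between stem and port_axis below 0.004 m), for 0.1 s.
At the end, for the whole second after the job is handed in: The stem stands in the coupling, locked and at rest: within 4 mm of its axis, tilted less than 0.08 rad, the valve plate held down by more than 5.5 mm, the collar back down (within 0.5 mm), the stem released (value of joint valve above 0.0055 m and value of joint collet below 0.0005 m and horizontal distance between stem and port_axis below 0.004 m and angle between stem's own z axis and vertical below 0.08 rad and linear speed of stem below 0.01 m/s); the robot touches nothing.
It fails at once if the stem is forced: more than 35 N between it and the coupling (contact force between stem and coupling above 35 N).
It fails at once if the plug is taken out or disturbed by more than 15 mm (distance of plug from where it was at the start of the episode above 0.015 m).
It fails at once if the bottle, the cup or the tip box is moved by more than 20 mm (distance of any of bottle, cup, tip_box from where it was at the start of the episode above 0.02 m).
It also fails if it takes over 58 s, if anything falls off the work surface, if the arm or the gripper's body presses on something with over 40 N, if the wrist force passes 120 N, or if a joint passes its speed limit or range.

ROBOT

A 6-joint arm with a two-finger parallel gripper is mounted at the origin on the work surface. World frame = base frame: x ahead of the robot, y to its left, z up, the work surface at z = 0. Lengths are in mm, angles in degrees, forces in N, time in s.
With the tool pointing down it reaches from about 300 to 850 mm from the base axis. Payload 4.2 kg.
Tool frame: the origin (TCP) lies between the finger pads; the fingertips stand 11 mm ahead of it and the grasp point (between the pads) lies 8 mm behind it (env.tips_ahead is the distance from the TCP to the fingertips, in mm); z points along the fingers, y is the line along which they close (so a half turn about z gives the same grasp; the last joint's range is limited). The gripper opens to 91 mm and grips with 3 to 60 N. Pads are 32 mm wide; open, the fingers measure 118 mm over their backs; the gripper's body (76 mm by 178 mm) begins 60 mm behind the grasp point.
Start: joints at [64.114, 18.312, 89.639, -0, 72.044, -1.146], TCP at [240.645, 522.238, 224.976] pointing down, gripper open.
Joint ranges: [-177.97, 177.97], [-48.28, 115.42], [12.27, 149.76], [-77.06, 257.06], [2.81, 150.46], [-146.56, 146.56]. Speed limits (degrees/s): [147.25, 147.25, 180, 180, 180, 180].

INTERFACE

Orientations are given as [roll, pitch, yaw] about the fixed x, y, z axes, in that order (R = Rz(yaw) Ry(pitch) Rx(roll)).
In Python, from workcell import env, cams gives the robot as it stands.
- The arm moves only by the tool step_arm, never from a script. Its arguments are lists of equal length, an entry for each row: "linear": the shift along the tool's x, y, z in units of 30 cm (1.0 is 30 cm), a list of three; "turn": the turn about the tool's z in units of 360 degrees (1.0 is 360 degrees). In form: {"linear": [[tx, ty, tz], ...], "turn": [turn, ...]}. A call has 1 to 20 rows; each row is the pose to reach, as a shift and turn from the pose commanded when the call began, along the tool's axes at that moment, turning the shorter way round; what a row does not reach only later rows make up. A row lasts 1/8 s, in which the tool goes at most 62.5 mm and 10.7 degrees, less where a joint would pass 70% of its speed; a pose out of reach is approached as far as the arm can. A call with a number of a shift or a turn outside -1 to 1 is refused whole. A call with a gripper value outside its range is refused whole. "fingers" is the closure, from -1 (fully open) to 1 (shut), so that 0 is half open, set as the call begins (left out, the last holds). The fingers move at their own pace and stop on an object; "force" is the grip in N (left out, the last holds). Time passes only in rows, so rows that repeat a pose let the fingers close. It gives the time, the measured TCP pose, the force, the opening and the grip force at its end, in the units of the state.
- env.state(): the state, without advancing time (a new reading comes with each control period).
- cams.grab_frame(name): name is "scene" or "side" or "wrist"; returns a dict with "color" (384x512x3 uint8, blue, green, red), "fx", "fy", "cx", "cy" (pixels), "dist" ([k1, k2, p1, p2, k3] as OpenCV has them; the pictures are not rectified), "extrinsics" (4x4, takes a point from camera to world coordinates); the wrist camera has in their place "tool_from_camera" (4x4, takes a point from camera to tool coordinates, whose origin is the TCP and whose axes are the flange's). Camera axes: x right, y down, z forward; pixel columns grow to the right and rows downward; lengths in mm; the calibration is good to about 2 mm. A picture is of the moment at which its call begins: read the wrist's pose just before it. There is no depth.
- env.job_done(): hands the job in; it is judged then, once.
The state is a dict: "time_s": time; "qpos": joint angles; "qvel": joint speeds; "effort": joint torques, N m; "ee_pos": TCP position; "ee_rot": TCP orientation; "force": force on the tool from outside, world axes, zero at the start; "torque": the same for the moment, N m; "gripper_width": finger opening in mm; "gripper_force": force on a finger pad.
Only numpy, scipy, OpenCV 4.12 (cv2) and the standard library are available. Lean on these libraries where they do the work, as an engineer would, in place of code of your own. Each camera call takes 0.05 s, during which the arm holds its last target. There are 200 camera calls.

## Working session

There is one attempt and no reset: what is moved stays moved. The work goes in short steps, Python scripts to look and compute and a tool call to move; the robot and the scene stay as the last step left them, time stands still between calls to the robot, and variables do not carry over. Pictures are saved under pics/ and viewed, at most 10 in all, crops included, and the job is handed in when it is done.

Besides the shell and the picture viewer there is one more tool, called after "Request:" as name(argument=value, ...) on one line, values as JSON. step_arm: Moves the arm, as the interface text tells. Its arguments: {"type":"object","properties":{"linear":{"type":"array"},"turn":{"type":"array"},"fingers":{"type":"number"},"force":{"type":"number"}},"required":["linear","turn"]}

```bash
mkdir -p pics; ls; python3 - <<'E'
from workcell import env,cams
import cv2,numpy as np
s=env.state();print(s['time_s'],s['ee_pos'],s['ee_rot'],s['gripper_width'],s['force'])
for n in('scene','side'):
    f=cams.grab_frame(n);cv2.imwrite(f'pics/{n}0.png',f['color']);print(n,f['fx'],f['dist'],np.round(f['extrinsics'],2).tolist())
f=cams.grab_frame('wrist');cv2.imwrite('pics/wrist0.png',f['color']);print(f['fx'],np.round(f['tool_from_camera'],3).tolist())
E
```

```text
pics
0.0 [240.42961526 521.78699732 224.10279558] [-1.79897766e+02 -1.38031057e-03  1.55261082e+02] 91.43405618067008 [-0.4536566  -0.67778404 -1.01718392]
scene 459.39744454679715 [0.03567222 0.         0.         0.         0.        ] [[0.42, 0.52, -0.74, 1343.36], [0.91, -0.26, 0.33, -301.83], [-0.02, -0.81, -0.58, 756.01], [0.0, 0.0, 0.0, 1.0]]
side 480.88383869267943 [-0.07939888  0.          0.          0.          0.        ] [[0.96, -0.14, 0.24, 156.9], [-0.28, -0.52, 0.81, -1035.37], [0.01, -0.84, -0.54, 864.62], [0.0, 0.0, 0.0, 1.0]]
284.6146218368093 [[0.001, -0.96, -0.282, 78.921], [1.0, 0.001, 0.0, 0.355], [-0.0, -0.282, 0.96, -160.026], [0.0, 0.0, 0.0, 1.0]]
```

View pics/scene0.png

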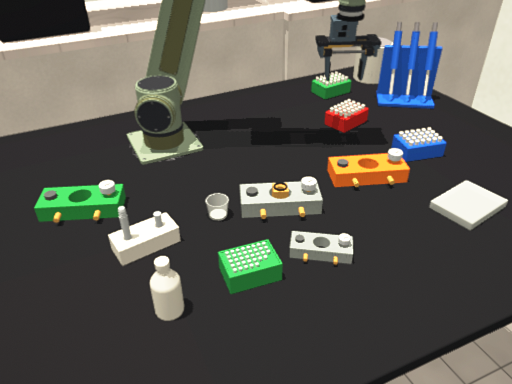

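View pics/side0.png

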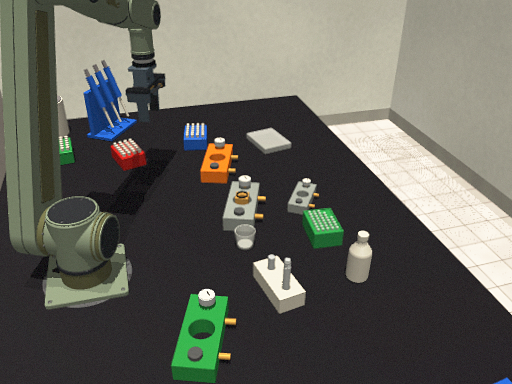

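Scene view candidates for the manifold are green (80,202), orange (368,170), large grey (280,198) and small grey (321,247). The large grey one fits: it isn't green or orange, it's the larger of its colour, and it has the brass coupling. The stem is the tall pin at scene (124,222) / side (287,273); the plug is the short one at scene (158,219) / side (271,262). I'll confirm in one enlarged crop.

```bash
python3 - <<'E'
import cv2,numpy as np
a=cv2.imread('pics/scene0.png');b=cv2.imread('pics/side0.png')
c=lambda i,x,y:cv2.resize(i[y:y+75,x:x+100],None,fx=4,fy=4,interpolation=cv2.INTER_CUBIC)
cv2.imwrite('pics/crop.png',np.vstack([np.hstack([c(a,95,195),c(a,230,160)]),np.hstack([c(b,240,245),c(b,205,165)])]))
E
```

```text
(no output)
```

View pics/crop.png

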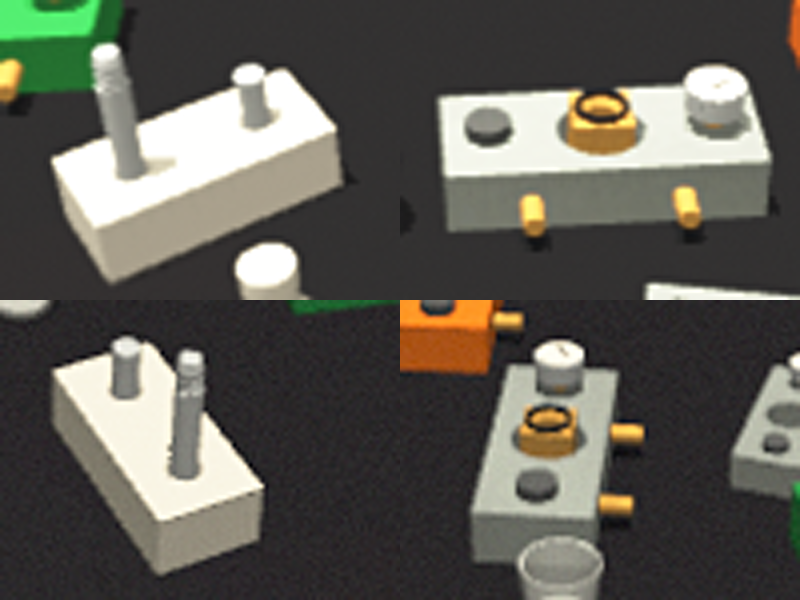

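The crop confirms it. Scene: stem foot (127.8,239), stem top (121.5,207.5), plug top (157.3,212.5), collar ring centre (280.5,186). Side: stem top (287.5,259), plug top (271.5,255.8), collar ring (242.3,194.8).

```bash
cat > h.py <<'E'
import cv2,numpy as np
from scipy.spatial.transform import Rotation as R
from workcell import env,cams
def K(f): return np.array([[f['fx'],0,f['cx']],[0,f['fy'],f['cy']],[0,0,1.]])
def T(f,s=None):
    if 'extrinsics' in f: return np.array(f['extrinsics'])
    M=np.eye(4);M[:3,:3]=R.from_euler('xyz',s['ee_rot'],degrees=True).as_matrix();M[:3,3]=s['ee_pos'];return M@np.array(f['tool_from_camera'])
def ray(f,p,s=None):
    u=cv2.undistortPoints(np.array([[p]],float),K(f),np.array(f['dist'],float))[0,0]
    M=T(f,s);return M[:3,3],M[:3,:3]@np.r_[u,1]
def plane(f,p,z,s=None):
    o,d=ray(f,p,s);return o+d*(z-o[2])/d[2]
def tri(*rs):
    A=0;b=0
    for o,d in rs:
        d=d/np.linalg.norm(d);P=np.eye(3)-np.outer(d,d);A=A+P;b=b+P@o
    return np.linalg.solve(A,b)
def pix(f,X,s=None):
    M=np.linalg.inv(T(f,s));return cv2.projectPoints(np.array(X,float).reshape(-1,1,3),cv2.Rodrigues(M[:3,:3])[0],M[:3,3],K(f),np.array(f['dist'],float))[0].reshape(-1,2)
E
python3 - <<'E'
from h import *
a=cams.grab_frame('scene');b=cams.grab_frame('side')
np.set_printoptions(precision=1,suppress=True)
for n,p,q in [('foot',(127.75,239),(286.5,289)),('top',(121.5,207.5),(287.5,259)),('plug',(157.25,212.5),(271.5,255.75)),('collar',(280.5,186),(242.25,194.75))]:
    print(n,tri(ray(a,p),ray(b,q)))
print('top132',plane(a,(121.5,207.5),132),plane(b,(287.5,259),132))
c=[plane(a,p,45) for p in [(108.25,235),(120,252),(178.75,227.5),(167,212.5)]];print(c,np.mean(c,0))
for p in [(247.5,197-160+150),(324.5,200)]:pass
print('man',[plane(a,(230+x/4,160+y/4),45) for x,y in[(47,170),(368,160),(335,87),(38,97)]])
print('bottle',plane(a,(168,307),5),'cup',plane(a,(217,200),50),'box',plane(a,(249,255),56))
E
```

```text
foot [ 479.  -226.9   39.3]
top [ 478.4 -224.6  132.5]
plug [ 465.9 -145.8   81.9]
collar [476.5 181.2  63. ]
top132 [ 476.9 -224.   132. ] [ 478.7 -225.1  132. ]
[array([ 449.5, -264.6,   45. ]), array([ 520.6, -252.1,   45. ]), array([ 497.1, -106.1,   45. ]), array([ 427.8, -114.5,   45. ])] [ 473.7 -184.3   45. ]
man [array([473.1,  71.2,  45. ]), array([555. , 261.3,  45. ]), array([474.3, 286.2,  45. ]), array([395. ,  99.8,  45. ])]
bottle [ 686.1 -194.7    5. ] cup [441.1  15.7  50. ] box [668.3   0.8  56. ]
```

The stem stands at about (478.5,-225), consistent with the rack centre (474,-184) ±40 mm. The manifold centre is about (475,181) and the collar about 63 mm high. I'll move above the stem, turning so the fingers close across the rack.

Request:
step_arm(linear=[[-0.88,-0.965,0],[-0.88,-0.965,0],[-0.88,-0.965,0],[-0.88,-0.965,0],[-0.88,-0.965,0],[-0.88,-0.965,0],[-0.88,-0.965,0],[-0.88,-0.965,0]], turn=[0,0,0,0,0,0,0,0], fingers=-1)

```text
time_s: 1.25
ee_pos: [359.5, 147.9, 225.0]
ee_rot: [180.0, 0.0, 155.1]
force: [-0.7, -0.6, 0.0]
gripper_width: 91.3
gripper_force: 0.0
```

Request:
step_arm(linear=[[-0.88,-0.965,0],[-0.88,-0.965,0],[-0.88,-0.965,0],[-0.88,-0.965,0],[-0.88,-0.965,0],[-0.88,-0.965,0],[-0.88,-0.965,0],[-0.88,-0.965,0],[-0.88,-0.965,0],[-0.88,-0.965,0],[-0.88,-0.965,0],[-0.88,-0.965,0]], turn=[0.208,0.208,0.208,0.208,0.208,0.208,0.208,0.208,0.208,0.208,0.208,0.208])

```text
time_s: 2.75
ee_pos: [477.8, -224.1, 225.1]
ee_rot: [180.0, -0.0, 80.4]
force: [-0.2, 0.5, 0.2]
gripper_width: 91.0
gripper_force: 0.0
```

```bash
python3 - <<'E'
from h import *
s=env.state();f=cams.grab_frame('wrist');cv2.imwrite('pics/w1.png',f['color'])
print(s['time_s'],s['ee_pos'],s['ee_rot']);print(pix(f,[[478.5,-225,132],[478.5,-225,45]],s))
E
```

```text
2.75 [ 477.84113305 -224.14703325  225.12532834] [ 1.79981139e+02 -2.36042932e-04  8.04396340e+01]
[[258.86836442 201.63449982]
 [258.90077954 180.10617424]]
```

View pics/w1.png

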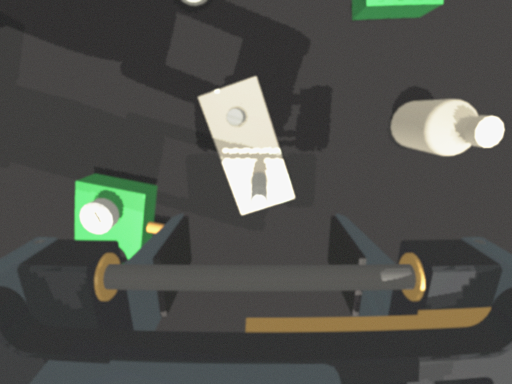

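The wrist view shows the stem at about (259,190), between the fingers and matching the projected (259,180–202). The plug is at (235,117), clear of the fingers. I'll descend 140 mm and grip.

Request:
step_arm(linear=[[0,0,0.1],[0,0,0.2],[0,0,0.3],[0,0,0.37],[0,0,0.43],[0,0,0.467],[0,0,0.467],[0,0,0.467]], turn=[0,0,0,0,0,0,0,0])

```text
time_s: 3.8
ee_pos: [478.4, -224.8, 85.5]
ee_rot: [179.9, 0.0, 80.4]
force: [0.3, 0.3, 0.3]
gripper_width: 91.6
gripper_force: 0.0
```

Request:
step_arm(linear=[[0,0,0],[0,0,0],[0,0,0],[0,0,0],[0,0,0],[0,0,0],[0,0,0],[0,0,0],[0,0,0],[0,0,0]], turn=[0,0,0,0,0,0,0,0,0,0], fingers=1, force=40)

```text
time_s: 5.05
ee_pos: [477.8, -224.5, 84.8]
ee_rot: [-180.0, -0.0, 80.4]
force: [-0.8, -0.6, -0.4]
gripper_width: 17.4
gripper_force: 40.0
```

Request:
step_arm(linear=[[0,0,-0.05],[0,0,-0.15],[0,0,-0.25],[0,0,-0.35],[0,0,-0.4],[0.1,-0.018,-0.4],[0.25,-0.044,-0.4],[0.4,-0.07,-0.4],[0.55,-0.097,-0.4],[0.7,-0.123,-0.4],[0.85,-0.15,-0.4],[1.0,-0.176,-0.4],[1.0,-0.176,-0.4]], turn=[0,0,0,0,0,0,0,0,0,0,0,0,0])

```text
time_s: 6.68
ee_pos: [475.4, 82.4, 204.6]
ee_rot: [-179.9, -0.0, 80.6]
force: [0.2, -1.5, -1.6]
gripper_width: 17.3
gripper_force: 40.0
```

Request:
step_arm(linear=[[0.1,-0.018,0],[0.2,-0.035,0],[0.29,-0.05,0],[0.33,-0.058,0],[0.33,-0.058,0],[0.33,-0.058,0],[0.33,-0.058,0]], turn=[0,0,0,0,0,0,0])

```text
time_s: 7.55
ee_pos: [475.4, 179.6, 204.9]
ee_rot: [180.0, 0.0, 80.3]
force: [-0.7, 0.2, -1.4]
gripper_width: 17.4
gripper_force: 40.0
```

```bash
python3 - <<'E'
from h import *
s=env.state();print(s['time_s'],s['ee_pos'],s['ee_rot'],s['gripper_width'])
F=[]
for n in('wrist','scene','side'):
    f=cams.grab_frame(n);g=s['ee_pos'];c=np.array([g[0],g[1],110]);p=pix(f,c,s)[0];x,y=np.clip((p-[50,56]).astype(int),0,[412,272])
    F.append(cv2.resize(f['color'][y:y+112,x:x+100],None,fx=2.66*2 if 0 else 2.66,fy=2.66,interpolation=cv2.INTER_CUBIC));print(n,x,y)
    cv2.imwrite(f'pics/b_{n}.png',f['color'])
cv2.imwrite('pics/c2.png',np.hstack(F))
E
```

```text
7.55 [475.38079971 179.6496097  204.89205035] [1.79995448e+02 1.39047273e-02 8.03179241e+01] 17.38079846502612
wrist 208 144
scene 229 115
side 191 125
```

View pics/c2.png

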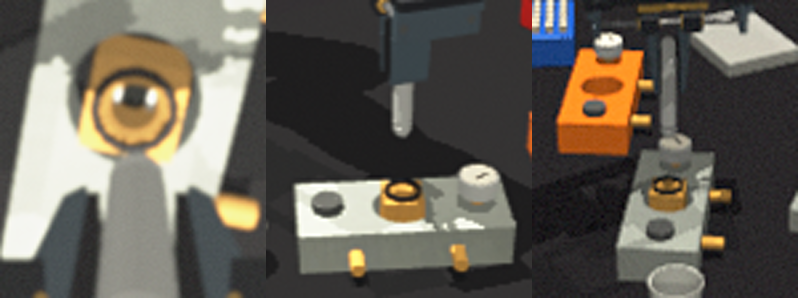

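The wrist crop shows the collar ring centred at crop (133,110), i.e. pixel (258,185.4), with the stem tip just below it. Scene shows the ring at crop (403-266,190) and side at (666-532,185). I'll extract the ring by mask and triangulate.

```bash
python3 - <<'E'
from h import *
np.set_printoptions(precision=1,suppress=True)
s=env.state();F={n:cams.grab_frame(n) for n in('wrist','scene','side')}
P={'wrist':(258,185.4),'scene':(229+137/2.66,115+190/2.66),'side':(191+134/2.66,125+186/2.66)}
M={}
for n,p in P.items():
    g=cv2.cvtColor(F[n]['color'],cv2.COLOR_BGR2GRAY);p=np.array(p)
    r=22 if n=='wrist' else 9
    x,y=(p-r).astype(int);w=g[y:y+2*r+1,x:x+2*r+1]
    m=(w<60).astype(np.uint8)
    k,l,st,c=cv2.connectedComponentsWithStats(m)
    # ring: hull centre of the component
    best=max(range(1,k),key=lambda i:st[i,2]*(st[i,2]<1.9*r))
    M[n]=np.array([x+st[best,0]+(st[best,2]-1)/2,y+st[best,1]+(st[best,3]-1)/2]);print(n,p,M[n],st[best])
for D in(P,M): print(tri(*[ray(F[n],D[n]) for n in('scene','side')]),plane(F['wrist'],D['wrist'],63,s),plane(F['scene'],D['scene'],63),plane(F['side'],D['side'],63))
E
```

```text
wrist [258.  185.4] [256.  174.5] [ 9  8 23  8 35]
scene [280.5 186.4] [280.  183.5] [  0   0  19  14 138]
side [241.4 194.9] [241. 192.] [ 4  6 11  3 16]
[474.4 182.7  60.8] [475.6 182.4  63. ] [476.2 182.1  63. ] [473.6 178.   63. ]
[473.6 181.9  71.1] [475.5 194.8  63. ] [463.7 187.3  63. ] [476.8 194.7  63. ]
```

Hand-picked pixels agree: the collar is at about (475.5,182), top about 63 mm (mouth about 58). The masks picked up shadow, so I discard them. I'll shift 2 mm and lower the tip to about 80 mm for a close comparison.

Request:
step_arm(linear=[[0.007,0,0.05],[0.007,0,0.11],[0.007,0,0.15],[0.007,0,0.165],[0.007,0,0.165],[0.007,0,0.165]], turn=[0,0,0,0,0,0])

```text
time_s: 8.6
ee_pos: [476.1, 182.8, 155.9]
ee_rot: [179.9, -0.0, 80.4]
force: [1.0, -0.4, -1.6]
gripper_width: 17.0
gripper_force: 40.0
```

```bash
python3 - <<'E'
from h import *
np.set_printoptions(precision=1,suppress=True)
s=env.state();print(s['time_s'],s['ee_pos'],s['gripper_width'])
F=[]
for n in('scene','side'):
    f=cams.grab_frame(n);p=pix(f,[475.5,182,75],s)[0];x,y=(p-[25,37]).astype(int)
    F.append(cv2.resize(f['color'][y:y+75,x:x+50],None,fx=8,fy=8,interpolation=cv2.INTER_CUBIC));print(n,x,y,pix(f,[[*s['ee_pos'][:2],s['ee_pos'][2]-75],[475.5,182,63]],s))
cv2.imwrite('pics/c3.png',np.hstack(F))
E
```

```text
8.6 [476.1 182.8 155.9] 16.97056035925743
scene 255 145 [[280.9 180.7]
 [280.3 186.3]]
side 216 153 [[241.7 189.1]
 [241.6 194.2]]
```

View pics/c3.png

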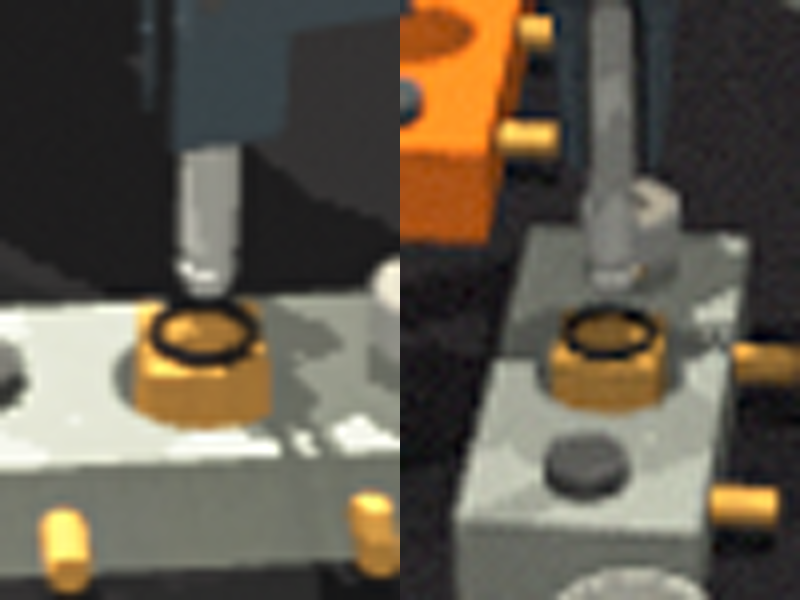

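Both views put the tip over the ring with only a small offset, about (0.6,0.7) mm. Scene: tip (209,288), ring (204,332). Side: tip (212,285), ring (211,331). I'll correct that and enter the mouth.

Request:
step_arm(linear=[[-0.0026,-0.0016,0],[-0.0026,-0.0016,0.02],[-0.0026,-0.0016,0.04],[-0.0026,-0.0016,0.06],[-0.0026,-0.0016,0.075],[-0.0026,-0.0016,0.085],[-0.0026,-0.0016,0.09],[-0.0026,-0.0016,0.09]], turn=[0,0,0,0,0,0,0,0])

```text
time_s: 9.7
ee_pos: [475.1, 181.9, 128.3]
ee_rot: [180.0, -0.0, 80.4]
force: [0.7, 0.1, -1.9]
gripper_width: 17.3
gripper_force: 40.0
```

Request:
step_arm(linear=[[0,0,0.01],[0,0,0.02],[0,0,0.03],[0,0,0.03]], turn=[0,0,0,0])

```text
time_s: 10.2
ee_pos: [474.9, 181.8, 119.0]
ee_rot: [-180.0, 0.0, 80.4]
force: [0.2, 0.3, -1.4]
gripper_width: 17.4
gripper_force: 40.0
```

Request:
step_arm(linear=[[0,0,0.006],[0,0,0.012],[0,0,0.018],[0,0,0.02],[0,0,0.02]], turn=[0,0,0,0,0])

```text
time_s: 10.82
ee_pos: [475.1, 181.9, 113.3]
ee_rot: [-180.0, -0.0, 80.4]
force: [0.2, -0.4, -0.8]
gripper_width: 17.4
gripper_force: 40.0
```

Request:
step_arm(linear=[[0,0,0.005],[0,0,0.01],[0,0,0.01]], turn=[0,0,0])

```text
time_s: 11.2
ee_pos: [475.0, 181.9, 110.2]
ee_rot: [-180.0, 0.0, 80.4]
force: [-0.2, 0.3, -2.5]
gripper_width: 17.6
gripper_force: 40.0
```

Request:
step_arm(linear=[[0,0,0.005],[0,0,0.01],[0,0,0.01]], turn=[0,0,0])

```text
time_s: 11.58
ee_pos: [475.1, 182.0, 107.5]
ee_rot: [-180.0, -0.0, 80.4]
force: [-0.3, -0.1, 0.1]
gripper_width: 17.1
gripper_force: 40.0
```

Request:
step_arm(linear=[[0,0,0.004],[0,0,0.008],[0,0,0.008]], turn=[0,0,0])

```text
time_s: 11.95
ee_pos: [475.4, 182.0, 105.2]
ee_rot: [180.0, -0.0, 80.4]
force: [-0.5, 0.5, 4.0]
gripper_width: 17.3
gripper_force: 40.0
```

Request:
step_arm(linear=[[0,0,0.004],[0,0,0.008],[0,0,0.008]], turn=[0,0,0])

```text
time_s: 12.32
ee_pos: [475.3, 182.0, 102.3]
ee_rot: [180.0, -0.0, 80.4]
force: [0.6, 0.7, 0.2]
gripper_width: 17.1
gripper_force: 40.0
```

Request:
step_arm(linear=[[0,0,0.003],[0,0,0.006],[0,0,0.006]], turn=[0,0,0])

```text
time_s: 12.7
ee_pos: [475.3, 182.0, 100.8]
ee_rot: [180.0, -0.0, 80.4]
force: [0.4, 0.2, 3.2]
gripper_width: 17.2
gripper_force: 40.0
```

Request:
step_arm(linear=[[0,0,0.003],[0,0,0.005],[0,0,0.005]], turn=[0,0,0])

```text
time_s: 13.08
ee_pos: [475.3, 182.0, 99.3]
ee_rot: [180.0, -0.0, 80.4]
force: [0.1, 0.6, 5.3]
gripper_width: 17.3
gripper_force: 40.0
```

Request:
step_arm(linear=[[0,0,0.003],[0,0,0.005],[0,0,0.005]], turn=[0,0,0])

```text
time_s: 13.45
ee_pos: [475.3, 182.0, 97.8]
ee_rot: [180.0, -0.0, 80.4]
force: [0.7, 1.4, 4.3]
gripper_width: 17.0
gripper_force: 40.0
```

Request:
step_arm(linear=[[0,0,0.002],[0,0,0.004],[0,0,0.004]], turn=[0,0,0])

```text
time_s: 13.82
ee_pos: [475.2, 181.9, 96.3]
ee_rot: [180.0, -0.0, 80.4]
force: [1.5, -0.2, 1.9]
gripper_width: 17.6
gripper_force: 40.0
```

Request:
step_arm(linear=[[0,0,0.002],[0,0,0.003],[0,0,0.003]], turn=[0,0,0])

```text
time_s: 14.2
ee_pos: [475.2, 182.0, 95.6]
ee_rot: [180.0, -0.0, 80.4]
force: [2.2, 1.2, 2.1]
gripper_width: 17.2
gripper_force: 40.0
```

Request:
step_arm(linear=[[0,0,0.002],[0,0,0.003],[0,0,0.003]], turn=[0,0,0])

```text
time_s: 14.58
ee_pos: [475.2, 182.0, 94.8]
ee_rot: [180.0, -0.0, 80.4]
force: [0.6, 1.4, 3.0]
gripper_width: 17.0
gripper_force: 40.0
```

Request:
step_arm(linear=[[0,0,0.0015],[0,0,0.003],[0,0,0.003]], turn=[0,0,0])

```text
time_s: 14.95
ee_pos: [475.2, 182.0, 94.2]
ee_rot: [180.0, -0.0, 80.4]
force: [1.0, 1.1, 6.0]
gripper_width: 17.4
gripper_force: 40.0
```

Request:
step_arm(linear=[[0,0,0.001],[0,0,0.002],[0,0,0.002]], turn=[0,0,0])

```text
time_s: 15.32
ee_pos: [475.3, 182.0, 94.2]
ee_rot: [180.0, -0.0, 80.4]
force: [-1.1, 0.7, 9.4]
gripper_width: 17.2
gripper_force: 40.0
```

Request:
step_arm(linear=[[0,0,0.001],[0,0,0.002],[0,0,0.002]], turn=[0,0,0])

```text
time_s: 15.7
ee_pos: [475.4, 182.1, 94.1]
ee_rot: [179.9, -0.0, 80.4]
force: [-0.9, 0.6, 12.6]
gripper_width: 17.3
gripper_force: 40.0
```

The TCP has stopped at 94.1 and the force is growing, so this looks like the stop. One more small push, then hold.

Request:
step_arm(linear=[[0,0,0.001],[0,0,0.002],[0,0,0.002],[0,0,0.002]], turn=[0,0,0,0])

```text
time_s: 16.2
ee_pos: [475.5, 182.1, 94.0]
ee_rot: [179.9, -0.1, 80.4]
force: [-1.4, 0.4, 16.2]
gripper_width: 17.2
gripper_force: 40.0
```

Pushed home with about 17 N and no slip. Now a gentle tug upward in steps.

Request:
step_arm(linear=[[0,0,-0.004],[0,0,-0.008],[0,0,-0.012],[0,0,-0.016],[0,0,-0.016]], turn=[0,0,0,0,0])

```text
time_s: 16.82
ee_pos: [475.0, 181.9, 96.4]
ee_rot: [-180.0, 0.0, 80.4]
force: [2.3, 0.7, -1.0]
gripper_width: 17.2
gripper_force: 40.0
```

Request:
step_arm(linear=[[0,0,-0.002],[0,0,-0.003],[0,0,-0.003]], turn=[0,0,0])

```text
time_s: 17.2
ee_pos: [474.9, 181.8, 97.3]
ee_rot: [-180.0, 0.0, 80.4]
force: [3.4, 1.4, -6.8]
gripper_width: 17.1
gripper_force: 40.0
```

Request:
step_arm(linear=[[0,0,-0.002],[0,0,-0.003],[0,0,-0.003]], turn=[0,0,0])

```text
time_s: 17.58
ee_pos: [474.9, 181.8, 98.3]
ee_rot: [-180.0, 0.0, 80.4]
force: [4.0, 0.9, -10.4]
gripper_width: 17.4
gripper_force: 40.0
```

The pull is 10 N with the TCP 2.2 mm above the locked height, so the collar is lifted and the stem is held. I'll hold briefly, ease back to neutral and then release.

Request:
step_arm(linear=[[0,0,0],[0,0,0],[0,0,0]], turn=[0,0,0])

```text
time_s: 17.95
ee_pos: [474.9, 181.9, 98.5]
ee_rot: [-180.0, 0.0, 80.4]
force: [3.0, 1.2, -10.2]
gripper_width: 17.2
gripper_force: 40.0
```

Request:
step_arm(linear=[[0,0,0.002],[0,0,0.004],[0,0,0.006],[0,0,0.008],[0,0,0.008],[0,0,0.008]], turn=[0,0,0,0,0,0])

```text
time_s: 18.7
ee_pos: [475.0, 181.9, 96.5]
ee_rot: [-180.0, -0.0, 80.4]
force: [1.7, 1.7, -4.2]
gripper_width: 17.2
gripper_force: 40.0
```

Request:
step_arm(linear=[[0,0,0],[0,0,0],[0,0,0],[0,0,0],[0,0,0],[0,0,0]], turn=[0,0,0,0,0,0], fingers=0)

```text
time_s: 19.45
ee_pos: [475.1, 181.9, 96.2]
ee_rot: [-180.0, 0.0, 80.4]
force: [-0.1, 0.6, -0.5]
gripper_width: 45.7
gripper_force: 0.0
```

Request:
step_arm(linear=[[0,0,-0.05],[0,0,-0.15],[0,0,-0.25],[0,0,-0.35],[0,0,-0.45],[0,0,-0.5],[0,0,-0.5],[0,0,-0.5]], turn=[0,0,0,0,0,0,0,0])

```text
time_s: 20.45
ee_pos: [474.4, 181.6, 245.2]
ee_rot: [-179.9, 0.1, 80.4]
force: [-0.5, -0.4, -0.5]
gripper_width: 45.7
gripper_force: 0.0
```

```bash
python3 - <<'E'
from h import *
F=[]
for n in('scene','side'):
    f=cams.grab_frame(n);p=pix(f,[475.5,182,90])[0];x,y=(p-[40,60]).astype(int)
    F.append(cv2.resize(f['color'][y:y+120,x:x+80],None,fx=5,fy=5,interpolation=cv2.INTER_CUBIC));print(x,y,pix(f,[[475.2,182,141],[475.2,182,65]]))
cv2.imwrite('pics/c4.png',np.hstack(F))
E
```

```text
240 117 [[281.00054106 160.96796997]
 [280.30887745 185.61712446]]
201 126 [[241.3726242  172.36543431]
 [241.55109633 193.64109951]]
```

View pics/c4.png

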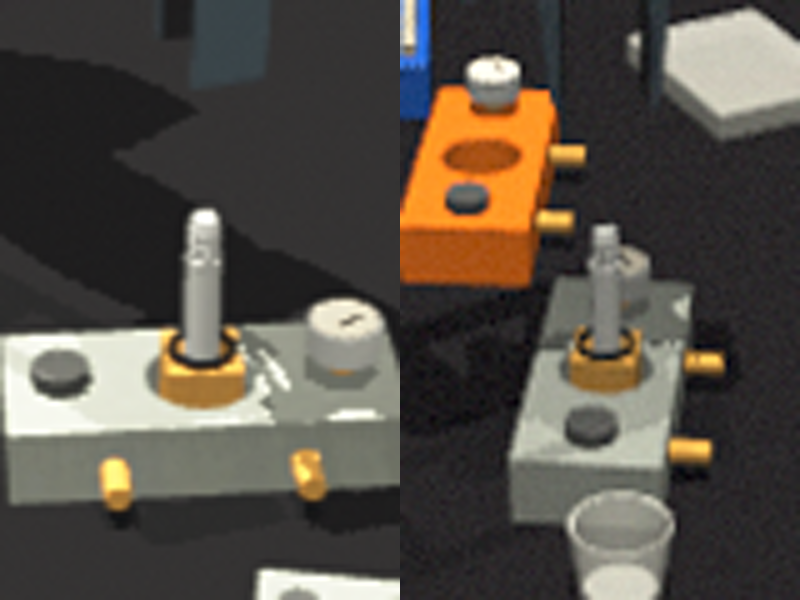

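The stem stands upright in the collar: scene top (205,215), ring (203,348); side top (605,232), ring (605,343). The gripper is clear, so I'm handing in.

```bash
python3 -c "
from workcell import env
print(env.job_done())"
```

```text
the job is handed in; nothing more can be done
None
```

The stem was pushed home on the stop with about 17 N, tugged up with about 10 N until the collar lifted (judged from force and travel), and released standing upright in the coupling; the job was handed in at about 20 s, and no verdict came back.

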